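Hang the printing screen on its hinge clamp

ROBOT

A 6-joint arm with a two-finger parallel gripper is mounted at the origin on the work surface. World frame = base frame: x ahead of the robot, y to its left, z up, the work surface at z = 0. Lengths are in m, angles in rad, forces in N, time in s.
With the tool pointing down it reaches from about 0.3 to 0.875 m from the base axis. Payload 6.4 kg.
Tool frame: the origin (TCP) lies at the very end of the fingers, on their centre line; the grasp point (between the pads) lies 19 mm behind it (arm.pinch_z is the distance from the TCP to the grasp point, in m); z points along the fingers, y is the line along which they close (so a half turn about z gives the same grasp; the last joint's range is limited). The gripper opens to 85 mm and grips with 20 to 120 N. Pads are 22 mm wide; open, the fingers measure 114 mm over their backs; the gripper's body (76 mm by 85 mm) begins 54 mm behind the grasp point. The pads swing forward as they close: fully open they stand 13 mm farther back than shut.
Start: joints at [-1.533, 0.181, 1.607, -0, 1.354, -0.206], TCP at [0.139, -0.558, 0.231] pointing down, gripper open.
Joint ranges: [-2.99, 2.99], [-0.89, 2.07], [0.3, 2.58], [-1.14, 4.28], [0, 2.63], [-3.12, 3.12]. Speed limits (rad/s): [2.57, 2.57, 3.01, 3.14, 3.14, 3.14].

INTERFACE

Orientations are given as a unit quaternion [x, y, z, w].
In Python, from station import monitor, eyes, arm, models gives the robot as it stands. The module is installed in compiled form; this text tells all that it offers.
- The arm moves only by the tool drive_tool, never from a script. Its argument "moves" is a list of rows, each an object of numbers: "ax", "ay", "az": the turn, a rotation vector about the world's x, y, z as a fraction of full scale; "dx", "dy", "dz": the shift along the world's x, y, z as a fraction of full scale; "claw": the closure, from 0 (fully open) to 1 (shut). In form: [{"ax": .., "ay": .., "az": .., "dx": .., "dy": .., "dz": .., "claw": ..}, ...]. A call has 1 to 12 rows; each row is the pose to reach, as a shift and turn from the pose commanded when the call began; what a row does not reach only later rows make up. Full scale, the value 1, is 0.6 m for a shift and 45 degrees for a turn. A row lasts 1/12 s, in which the tool goes at most 41.7 mm and 7.16 degrees, less where a joint would pass 70% of its speed; a pose out of reach is approached as far as the arm can. A call with a number of a shift or a turn outside -1 to 1 is refused whole. A call with a gripper value outside its range is refused whole. The fingers move at their own pace and stop on an object; "newtons" is the grip in N (left out, the last holds). Time passes only in rows, so rows that repeat a pose let the fingers close. It gives the time, the measured TCP pose, the force, the opening and the grip force at its end, in the units of the state.
- monitor.get_obs(): the state, without advancing time (a new reading comes with each control period).
- eyes.get_image(name): name is "scene" or "top"; returns a dict with "color" (420x560x3 uint8, red, green, blue), "camera_matrix" (3x3 intrinsics, pixels), "rvec" (rotation vector, rad) and "tvec" (3), from world to camera coordinates, as OpenCV has them. Camera axes: x right, y down, z forward; pixel columns grow to the right and rows downward; lengths in m; the calibration is good to about 2 mm. A picture is of the moment at which its call begins. There is no depth.
- arm.finish_job(): hands the job in; it is judged then, once.
Trained networks look in a picture, given as the dict that the camera call returned (one of the last four; its "shot" number tells which), for a name from the list of things; names that differ only in an ending like _2 or _b are one class to them, and where a whole thing is asked for, a point or a joint stands for the part that bears it (a point fixed in the world has none). Each returns a list of dicts, best first, with "conf" (0 to 1); they miss things now and then, are a little off and sometimes report something else, mostly with a low value. They report only what shows in the picture. A call takes as long as a camera call.
- models.trace(label, picture): "region" (420x560 bool, what is visible of it) and "rect" ([left, top, right, bottom] in pixels, round what is visible of it).
The state is a dict: "time_s": time; "joint_positions": joint angles; "qd": joint speeds; "joint_torque": joint torques, N m; "tcp_pos": TCP position; "eef_rot": TCP orientation; "force": force on the tool from outside, world axes, zero at the start; "torque": the same for the moment, N m; "width": opening from 0.0 (shut) to 1.0 (fully open); "grasp_force": force on a finger pad.
Only numpy, scipy, OpenCV 4.12 (cv2) and the standard library are available. Lean on these libraries where they do the work, as an engineer would, in place of code of your own. Each camera call takes 0.05 s, during which the arm holds its last target. There are 200 camera calls.

TASK

Hang the screen back on its hinge clamp: line up the middle barrel on the screen's jaw between the two fixed barrels, then push the drawn-back hinge pin through until it bottoms in the closed barrel and the groove near its head is level with the barrel's mouth. Do not force the pin, leave the screen lying flat, keep off the mesh, and leave the ink jar, tape roll and squeegee where they are.

Things in the scene. Friction and masses are not known exactly. Their poses are not given: they have to be found in the camera images.
- hinge (a point): Middle of the level hinge axis, 48 mm over the table, of the steel hinge clamp screwed to a plywood board (560 x 355 mm, top 18 mm over the table). Axes, also for the next three: y along the hinge axis from the pin's head towards the closed barrel, x away from the screen, z up. The screen's own barrel (26 mm outside diameter, 40 mm long) belongs here, in the 46 mm gap between the two fixed barrels.
- mouth (a point): Centre of the open mouth of the open fixed barrel, where the pin goes in and its groove is read. This barrel, 26 mm outside diameter, runs 50 mm along +y from here, to 23 mm short of the hinge point. Feet under both fixed barrels (x -6 to 12 mm) begin 11 mm below the axis; the clamp's base plate lies at x = -2 to 62 mm, its top 25 mm below the axis.
- closed_barrel (a point): Centre of the inner mouth of the blind fixed barrel, which faces the gap, 23 mm along +y from the hinge point. 26 mm outside diameter, 45 mm long along +y, bored 35 mm deep and closed at the far end.
- pin (a joint): How far the hinge pin is pushed in, m: 0 drawn back (nose 25 mm inside the mouth), 0.106 bottomed. Steel, 12 mm thick, 156 mm long, nose chamfered 1 mm; slides with 3 N of drag, stays where left. It meets the screen's barrel at about 0.028 and stops there if that is over 2 mm out of line; it enters the closed barrel at 0.071. A push over 60 N bends it; 10 N is enough.
- pin_head (a point): Centre of the outer flat face of the pin's round head (26 mm diameter, 12 mm thick), the face to push on, on the hinge axis 48 mm over the table; push along +y.
- groove (a point): Centre of the dark groove, 3 mm wide, turned round the pin 25 mm from the head's outer face. It is level with the mouth (within 2.5 mm) when the pin has bottomed.
- screen: Aluminium screen frame lying loose on the board, with a steel jaw; about 0.8 kg, slides at 3 to 6 N, tips up if pushed hard high up. Origin on the board's top where the middle of the jaw's barrel would lie if the jaw were clamped exactly on; x, y, z as the hinge point's when hung. The jaw was clamped on by eye: its barrel lies up to 8 mm to +x or -x of this origin (fixed there), to be seen or felt.
- rear_bar (a point): Centre of the top of the screen's rear bar, 95 mm along -x from the screen's origin and 30 mm over the board. The frame is 260 mm along y and 180 mm along x, with bars 30 mm wide and 25 mm high on 5 mm rubber feet. The jaw's screw (10 mm thick) stands on the middle of this bar (offset in x as the jaw is), with a bar handle across its top: 48 mm along y, 8 mm thick, its axis 58 mm over the board.
- jaw_arm (a point): Point on the screen, 40 mm along -x from its origin, 17 mm over the board: the top of the jaw's arm, 40 mm wide, which runs from under the barrel to the jaw's spine. On its middle stands a web, 6 mm thick in y, 37 mm over the board at the top; beside the web the barrel (axis 30 mm over the board) is free. The spine's face is 66 mm from the barrel's axis; the jaw's top plate runs from it over the rear bar at 39 to 45 mm, to 112 mm from the axis.
- mesh: The fragile printing mesh in the screen's window, 130 x 210 mm, 6 to 8 mm over the board, centred 170 mm along -x from the screen's origin. Origin as the screen's.
- ink: Closed ink jar, 72 mm across, 85 mm high, standing on the board at the +y side of the screen. Origin at the centre of its underside.
- tape: Roll of tape lying flat on the board, 84 mm across, 36 mm high, at +y of the hinge. Origin at the centre of its underside.
- squeegee: Aluminium hand squeegee with a green blade lying on the board, 150 x 90 mm, 26 mm high, at -y of the screen. Origin at the centre of its underside.

How it is judged:
At the end, for the whole second after the job is handed in: The pin is bottomed (its groove within 2.5 mm of the mouth) and at rest; the screen, with its jaw's barrel on the pin, lies flat on the board (within 3 mm), within 10.5 mm of the hinge along x, 6 mm along y and 0.1 rad of square, at rest (value of joint pin above 0.1035 m and velocity of joint pin below 0.005 m/s and x of screen in the frame of hinge between -0.0105 and 0.0105 m and y of screen in the frame of hinge between -0.006 and 0.006 m and z of screen in the frame of hinge below -0.027 m and angle between the y axis of screen and the y axis of hinge, either way round below 0.1 rad and angle between screen's own z axis and vertical below 0.02 rad and linear speed of screen below 0.01 m/s); the robot touches nothing.
It fails at once if the pin is forced: the robot presses on it with more than 60 N (contact force between any of the fingers, the arm and pin above 60 N).
It fails at once if the robot touches the mesh (contact force between any of the fingers, the arm and mesh above 1 N).
It fails at once if the ink jar, tape roll or squeegee is moved by more than 15 mm (distance of any of ink, tape, squeegee from where it was at the start of the episode above 0.015 m).
It fails at once if the screen is tipped up (angle between screen's own z axis and vertical above 0.12 rad).
It also fails if it takes over 58 s, if anything falls off the work surface, if the arm or the gripper's body presses on something with over 40 N, if the wrist force passes 120 N, or if a joint passes its speed limit or range.

## Working session

There is one attempt and no reset: what is moved stays moved. The work goes in short steps, Python scripts to look and compute and a tool call to move; the robot and the scene stay as the last step left them, time stands still between calls to the robot, and variables do not carry over. Pictures are saved under pics/ and viewed, at most 13 in all, crops included, and the job is handed in when it is done.

Besides the shell and the picture viewer there is one more tool, called after "Emit:" as name([rows], argument=value, ...), one row to a line, values as JSON. drive_tool: Moves the arm, as the interface text tells. Shift numbers are shares of 0.6 m and turn numbers shares of 45 degrees, none past 1 either way. Its arguments: {"type":"object","properties":{"moves":{"type":"array"},"newtons":{"type":"number"}},"required":["moves"]}

```bash
mkdir -p pics; cat > h.py <<'E'
import numpy as np, cv2
from station import monitor, eyes, arm, models
def cam(p):
    R,_=cv2.Rodrigues(np.array(p["rvec"],float)); return np.array(p["camera_matrix"]),R,np.array(p["tvec"],float).reshape(3)
def back(p,uv,z):
    K,R,t=cam(p); d=R.T@np.linalg.inv(K)@np.array([uv[0],uv[1],1.]); c=-R.T@t
    return c+d*(z-c[2])/d[2]
def proj(p,X):
    K,R,t=cam(p); q=K@(R@np.array(X,float)+t); return q[:2]/q[2]
def save(p,name,crop=None,s=1):
    im=p["color"][:,:,::-1]
    if crop: l,t,r,b=crop; im=im[t:b,l:r]
    if s!=1: im=cv2.resize(im,None,fx=s,fy=s,interpolation=cv2.INTER_CUBIC)
    cv2.imwrite("pics/"+name,im)
E
python3 - <<'E'
from h import *
a=eyes.get_image("scene");b=eyes.get_image("top")
save(a,"s0.png",s=1.4);save(b,"t0.png",s=1.4)
for n,p in(("scene",a),("top",b)):
    K,R,t=cam(p);print(n,K[0,0],-R.T@t,R[2])
    for l in("pin","pin_head","groove","screen","rear_bar","mesh","ink","tape","squeegee"):
        for r in models.trace(l,p)[:1]:
            m=r["region"];ys,xs=np.nonzero(m);print(l,round(r["conf"],2),r["rect"],xs.mean().round(1),ys.mean().round(1),cv2.minAreaRect(np.c_[xs,ys].astype(np.float32)))
o=monitor.get_obs();print(o["tcp_pos"],o["eef_rot"],o["force"],o["time_s"])
E
```

```text
scene 518.4373705869863 [0.94560292 0.52953137 0.7051695 ] [-0.48014226 -0.52734451 -0.70097873]
pin 0.55 [158.1, 159.7, 193.1, 195.2] 172.7 176.7 ((175.25001525878906, 178.25001525878906), (44.547725677490234, 11.31370735168457), 45.0)
pin_head 0.55 [160.4, 160.8, 195.8, 196.7] 172.4 176.8 ((174.75, 178.75), (45.961936950683594, 12.727920532226562), 45.0)
groove 0.8 [157.2, 160.4, 192.1, 195.5] 171.9 176.1 ((175.00001525878906, 178.00001525878906), (45.25482940673828, 11.31370735168457), 45.0)
screen 0.91 [207.0, 134.9, 376.6, 248.6] 291.9 191.1 ((295.3649597167969, 190.33367919921875), (158.9715118408203, 107.79290771484375), 14.67639446258545)
rear_bar 0.63 [206.7, 131.6, 376.4, 248.9] 292.2 191.0 ((295.78497314453125, 190.94435119628906), (160.35140991210938, 108.35877990722656), 14.511058807373047)
mesh 0.58 [251.7, 152.2, 347.5, 224.8] 298.2 187.2 ((297.656494140625, 185.87966918945312), (89.30208587646484, 47.1757926940918), 42.13759231567383)
ink 0.57 [351.4, 206.0, 396.8, 264.7] 373.8 234.6 ((373.4085998535156, 234.32315063476562), (43.51002502441406, 61.952091217041016), 6.
[... 1088 characters left out ...]
56, 157.65863037109375), 9.462322235107422)
mesh 0.82 [235.7, 228.8, 349.2, 314.2] 291.7 270.2 ((292.0005187988281, 270.09686279296875), (113.40533447265625, 67.76932525634766), 9.162347793579102)
ink 0.96 [148.1, 235.7, 199.5, 278.2] 173.7 254.8 ((174.0, 255.0), (42.0, 48.0), 90.0)
tape 0.84 [166.1, 145.4, 216.9, 193.4] 191.4 169.2 ((192.25, 169.75), (49.497474670410156, 45.961936950683594), 45.0)
squeegee 0.73 [380.0, 252.8, 437.8, 345.1] 409.5 298.6 ((409.56646728515625, 298.0712585449219), (53.93346405029297, 90.67025756835938), 1.9749339818954468)
[ 0.13882855 -0.55801313  0.23130922] [9.92578371e-01 1.21606648e-01 6.40944088e-07 1.54840823e-05] [ 0.65189762  0.07641483 -0.50952518] 1.0
```

View pics/t0.png

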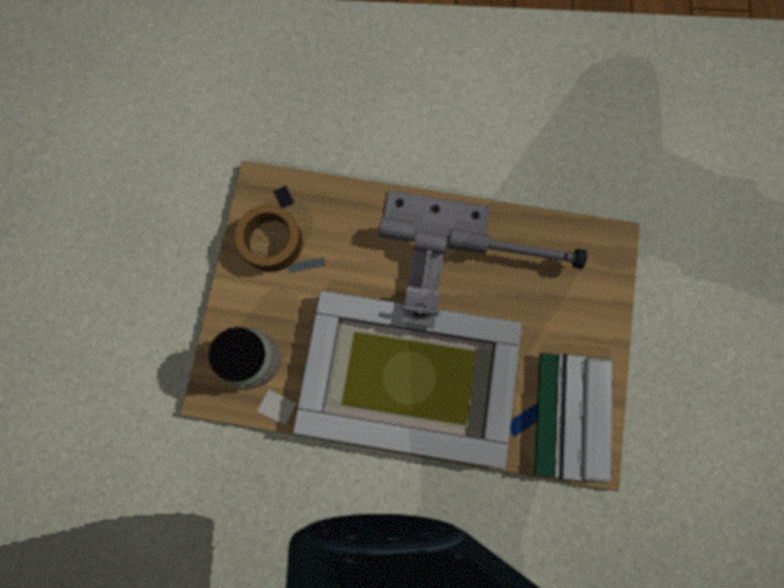

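View pics/s0.png

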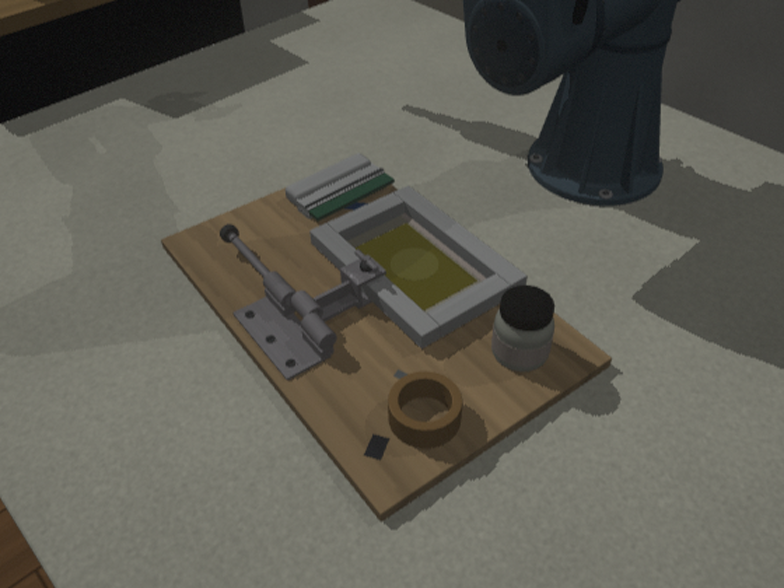

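The top view shows the hinge barrels at about (398–487, 228–243) in the enlarged picture and the pin head at (580, 258). The screen barrel at (431, 242) is nearly in its gap, a few mm toward the robot. The ink, tape and squeegee are well clear. Next I'll zoom in on the hinge.

```bash
python3 - <<'E'
from h import *
b=eyes.get_image("top");a=eyes.get_image("scene")
A=cv2.resize(b["color"][125:245,255:425,::-1],(800,565),interpolation=cv2.INTER_CUBIC)
cv2.imwrite("pics/t1.png",A)
save(a,"s1.png",(150,150,290,255),5.7)
E
```

```text
(no output)
```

View pics/t1.png

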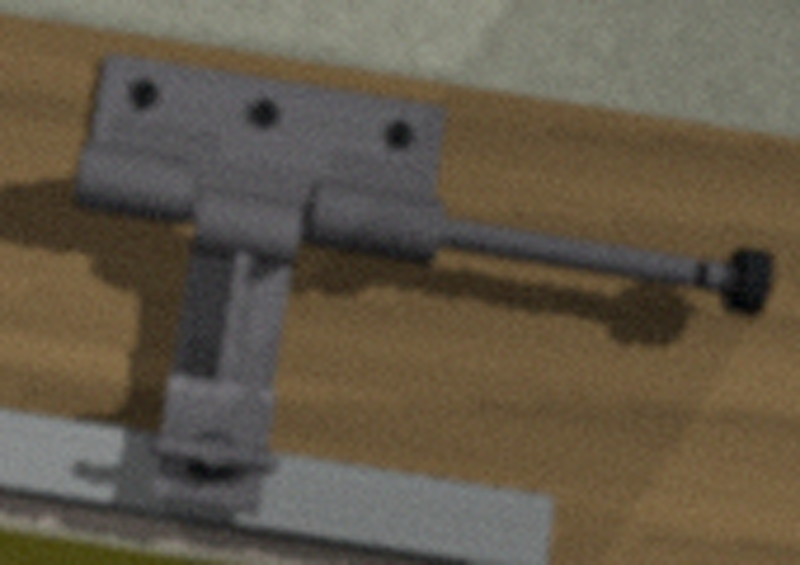

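View pics/s1.png

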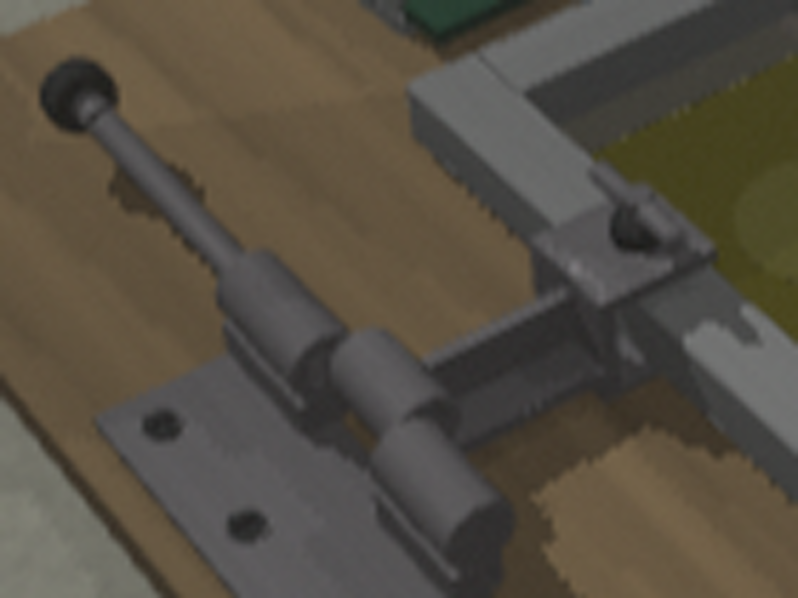

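The screen barrel lies about 20 px (in the crop) below the hinge axis, roughly 8 mm toward −x, and it is square to the axis. It sits slightly toward the closed barrel. I'll put this into world coordinates.

```bash
python3 - <<'E'
from h import *
b=eyes.get_image("top");a=eyes.get_image("scene")
T=lambda u,v:back(b,(255+u/4.706,125+v/4.708),.048)
S=lambda u,v:back(a,(150+u/5.7,150+v/5.7),.048)
head=T(750,282);cb0=T(85,177);cb1=T(193,193);ob0=T(313,214);ob1=T(437,233);s0=T(196,218);s1=T(300,231)
print("headS",S(75,95), "headT",head)
ax=np.array([cb0,cb1,ob0,ob1,head])[:,:2]
c=ax.mean(0);_,_,V=np.linalg.svd(ax-c);y=V[0]*np.sign(V[0][1]);x=np.array([y[1],-y[0]])
print("ydir",y,"deg",np.degrees(np.arctan2(-y[0],y[1])),"resid",(ax-c)@x)
hp=[(q[:2]-c)@y for q in(cb0,cb1,ob0,ob1,head)];print("along",hp)
# expected rel hinge: 68,23,-23,-73,-198
h=np.mean(np.array(hp[:4])-np.array([.068,.023,-.023,-.073]));H=c+h*y;print("hinge",H)
for s in(s0,s1,(s0+s1)/2):print("screen barrel",(s[:2]-H)@x,(s[:2]-H)@y,s)
for p in(T(0,410),):pass
e0=back(b,(255,125+410/4.708),.048);e1=back(b,(255+550/4.706,125+497/4.708),.048);d=e0-e1;print("bar deg",np.degrees(np.arctan2(-d[0],d[1])))
w=S(500,330);print("web-ish",w,"web aim",(s0+s1)[:2]/2-.037*x)
for n,d in(("mouth",-.073),("hinge",0),("cb",.023),("cbend",.068)):
    q=np.r_[H+d*y,.048];z=proj(a,q);print(n,(z-150)*5.7)
print("tool yaw",)
E
```

```text
headS [ 0.57414317 -0.22401499  0.048     ] headT [ 0.57307536 -0.22541687  0.048     ]
ydir [0.1128158  0.99361592] deg -6.477659626558963 resid [-3.87370043e-05  4.10814515e-04 -3.81387475e-04 -1.18282684e-04
  1.27592649e-04]
along [np.float64(0.10586790919311606), np.float64(0.0633984449333716), np.float64(0.016214967526450706), np.float64(-0.0321554946622517), np.float64(-0.1533258269906866)]
hinge [ 0.59471157 -0.03372672]
screen barrel -0.00939930605848256 0.021098847721226725 [ 0.58775255 -0.01170218  0.048     ]
screen barrel -0.007992485422192726 -0.0193813266693036 [ 0.58458359 -0.05208264  0.048     ]
screen barrel -0.008695895740337587 0.000858760525961569 [ 0.58616807 -0.03189241  0.048     ]
bar deg -6.193480638076366
web-ish [ 0.54260585 -0.02890575  0.048     ] web aim [ 0.54940428 -0.02771823]
mouth [245.97181334 276.33393902]
hinge [362.16668598 402.28737042]
cb [401.00184833 444.38408129]
cbend [480.35192282 530.39832561]
tool yaw
```

Emit:
drive_tool([
  {"dx": 0.682, "dy": 0.884, "dz": 0, "az": -0.454, "claw": 0},
  {"dx": 0.682, "dy": 0.884, "dz": 0, "az": -0.454, "claw": 0},
  {"dx": 0.682, "dy": 0.884, "dz": 0, "az": -0.454, "claw": 0},
  {"dx": 0.682, "dy": 0.884, "dz": 0, "az": -0.454, "claw": 0},
  {"dx": 0.682, "dy": 0.884, "dz": 0, "az": -0.454, "claw": 0},
  {"dx": 0.682, "dy": 0.884, "dz": 0, "az": -0.454, "claw": 0},
  {"dx": 0.682, "dy": 0.884, "dz": 0, "az": -0.454, "claw": 0},
  {"dx": 0.682, "dy": 0.884, "dz": 0, "az": -0.454, "claw": 0},
  {"dx": 0.682, "dy": 0.884, "dz": 0, "az": -0.454, "claw": 0},
  {"dx": 0.682, "dy": 0.884, "dz": 0, "az": -0.454, "claw": 0},
  {"dx": 0.682, "dy": 0.884, "dz": 0, "az": -0.454, "claw": 0},
  {"dx": 0.682, "dy": 0.884, "dz": 0, "az": -0.454, "claw": 0},
], newtons=30)

```text
schema error: expected keys ax, ay, az, dx, dy, dz, claw
```

Emit:
drive_tool([
  {"ax": 0, "ay": 0, "az": -0.454, "dx": 0.682, "dy": 0.884, "dz": 0, "claw": 0},
  {"ax": 0, "ay": 0, "az": -0.454, "dx": 0.682, "dy": 0.884, "dz": 0, "claw": 0},
  {"ax": 0, "ay": 0, "az": -0.454, "dx": 0.682, "dy": 0.884, "dz": 0, "claw": 0},
  {"ax": 0, "ay": 0, "az": -0.454, "dx": 0.682, "dy": 0.884, "dz": 0, "claw": 0},
  {"ax": 0, "ay": 0, "az": -0.454, "dx": 0.682, "dy": 0.884, "dz": 0, "claw": 0},
  {"ax": 0, "ay": 0, "az": -0.454, "dx": 0.682, "dy": 0.884, "dz": 0, "claw": 0},
  {"ax": 0, "ay": 0, "az": -0.454, "dx": 0.682, "dy": 0.884, "dz": 0, "claw": 0},
  {"ax": 0, "ay": 0, "az": -0.454, "dx": 0.682, "dy": 0.884, "dz": 0, "claw": 0},
  {"ax": 0, "ay": 0, "az": -0.454, "dx": 0.682, "dy": 0.884, "dz": 0, "claw": 0},
  {"ax": 0, "ay": 0, "az": -0.454, "dx": 0.682, "dy": 0.884, "dz": 0, "claw": 0},
  {"ax": 0, "ay": 0, "az": -0.454, "dx": 0.682, "dy": 0.884, "dz": 0, "claw": 0},
  {"ax": 0, "ay": 0, "az": -0.454, "dx": 0.682, "dy": 0.884, "dz": 0, "claw": 0},
], newtons=30)

```text
time_s: 2.2
tcp_pos: [0.4452, -0.1603, 0.2317]
eef_rot: [0.998, -0.056, 0.0, 0.0]
force: [-0.0, -0.3, -0.6]
width: 0.999
grasp_force: 0.0
```

Emit:
drive_tool([
  {"ax": 0, "ay": 0, "az": 0, "dx": 0.171, "dy": 0.221, "dz": 0, "claw": 0.4},
  {"ax": 0, "ay": 0, "az": 0, "dx": 0.171, "dy": 0.221, "dz": 0, "claw": 0.4},
  {"ax": 0, "ay": 0, "az": 0, "dx": 0.171, "dy": 0.221, "dz": 0, "claw": 0.4},
  {"ax": 0, "ay": 0, "az": 0, "dx": 0.171, "dy": 0.221, "dz": 0, "claw": 0.4},
  {"ax": 0, "ay": 0, "az": 0, "dx": 0.171, "dy": 0.221, "dz": -0.2, "claw": 0.4},
  {"ax": 0, "ay": 0, "az": 0, "dx": 0.171, "dy": 0.221, "dz": -0.2, "claw": 0.4},
  {"ax": 0, "ay": 0, "az": 0, "dx": 0.171, "dy": 0.221, "dz": -0.2, "claw": 0.4},
  {"ax": 0, "ay": 0, "az": 0, "dx": 0.171, "dy": 0.221, "dz": -0.2, "claw": 0.4},
  {"ax": 0, "ay": 0, "az": 0, "dx": 0.171, "dy": 0.221, "dz": -0.2, "claw": 0.4},
])

```text
time_s: 2.95
tcp_pos: [0.5452, -0.029, 0.1098]
eef_rot: [0.998, -0.056, -0.002, -0.001]
force: [-0.2, 0.2, 0.5]
width: 0.602
grasp_force: 0.0
```

```bash
python3 - <<'E'
from h import *
a=eyes.get_image("scene");save(a,"s2.png",(150,110,330,245),4.4)
o=monitor.get_obs();print(o["tcp_pos"],o["force"])
print((proj(a,o["tcp_pos"])-[150,110])*4.4)
E
```

```text
[ 0.547317   -0.02976434  0.11232943] [ 0.36337497 -0.5274899   0.22926495]
[363.79748924 318.2077363 ]
```

View pics/s2.png

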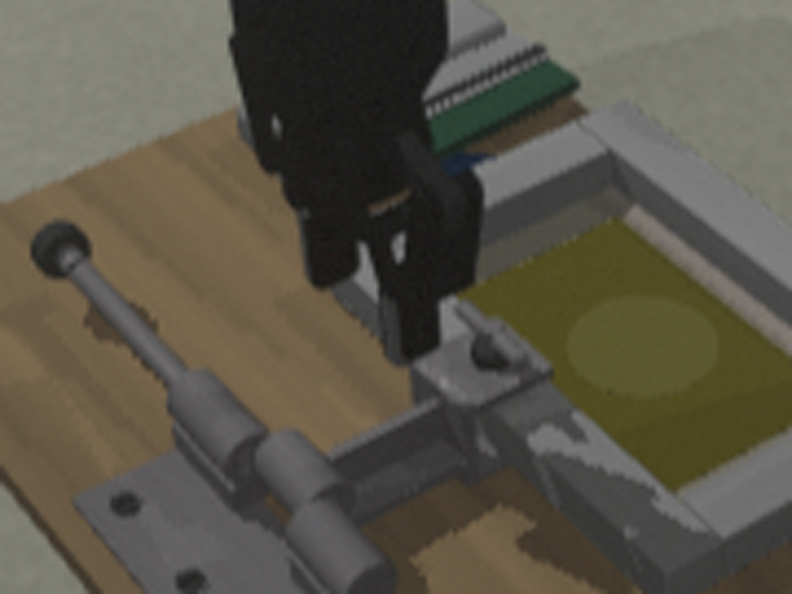

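Fingertips at (330, 280) and (410, 350) straddle the web line as computed. Next I lower and grip the web.

Emit:
drive_tool([
  {"ax": 0, "ay": 0, "az": 0, "dx": 0.002, "dy": 0.003, "dz": -0.06, "claw": 0.4},
  {"ax": 0, "ay": 0, "az": 0, "dx": 0.002, "dy": 0.003, "dz": -0.09, "claw": 0.4},
  {"ax": 0, "ay": 0, "az": 0, "dx": 0.002, "dy": 0.003, "dz": -0.12, "claw": 0.4},
  {"ax": 0, "ay": 0, "az": 0, "dx": 0.002, "dy": 0.003, "dz": -0.12, "claw": 0.4},
  {"ax": 0, "ay": 0, "az": 0, "dx": 0.002, "dy": 0.003, "dz": -0.12, "claw": 0.7},
  {"ax": 0, "ay": 0, "az": 0, "dx": 0.002, "dy": 0.003, "dz": -0.12, "claw": 0.8},
  {"ax": 0, "ay": 0, "az": 0, "dx": 0.002, "dy": 0.003, "dz": -0.12, "claw": 1},
  {"ax": 0, "ay": 0, "az": 0, "dx": 0.002, "dy": 0.003, "dz": -0.12, "claw": 1},
  {"ax": 0, "ay": 0, "az": 0, "dx": 0.002, "dy": 0.003, "dz": -0.12, "claw": 1},
  {"ax": 0, "ay": 0, "az": 0, "dx": 0.002, "dy": 0.003, "dz": -0.12, "claw": 1},
  {"ax": 0, "ay": 0, "az": 0, "dx": 0.002, "dy": 0.003, "dz": -0.12, "claw": 1},
], newtons=30)

```text
time_s: 3.92
tcp_pos: [0.5498, -0.0281, 0.0415]
eef_rot: [0.998, -0.056, 0.002, 0.0]
force: [-0.3, -0.3, 7.5]
width: 0.056
grasp_force: 35.2
```

Emit:
drive_tool([
  {"ax": 0, "ay": 0, "az": 0, "dx": 0.004, "dy": -0.001, "dz": 0, "claw": 1},
  {"ax": 0, "ay": 0, "az": 0, "dx": 0.007, "dy": -0.002, "dz": 0, "claw": 1},
  {"ax": 0, "ay": 0, "az": 0, "dx": 0.0105, "dy": -0.0025, "dz": 0, "claw": 1},
  {"ax": 0, "ay": 0, "az": 0, "dx": 0.0142, "dy": -0.0032, "dz": 0, "claw": 1},
  {"ax": 0, "ay": 0, "az": 0, "dx": 0.0142, "dy": -0.0032, "dz": 0, "claw": 1},
  {"ax": 0, "ay": 0, "az": 0, "dx": 0.0142, "dy": -0.0032, "dz": 0, "claw": 1},
])

```text
time_s: 4.42
tcp_pos: [0.5553, -0.0292, 0.0401]
eef_rot: [0.998, -0.056, -0.002, -0.0]
force: [-6.4, 1.3, 8.3]
width: 0.054
grasp_force: 35.3
```

```bash
python3 - <<'E'
from h import *
a=eyes.get_image("scene");b=eyes.get_image("top")
A=cv2.resize(b["color"][125:245,255:425,::-1],(800,565),interpolation=cv2.INTER_CUBIC)
B=cv2.resize(a["color"][180:260,170:285,::-1],(800,557),interpolation=cv2.INTER_CUBIC)
cv2.imwrite("pics/t3.png",A);cv2.imwrite("pics/s3.png",B)
o=monitor.get_obs();print(o["tcp_pos"],o["force"],o["width"])
E
```

```text
[ 0.55531671 -0.02924082  0.04007974] [-5.82144613  1.64329238  8.08260348] 0.055475704009026953
```

View pics/s3.png

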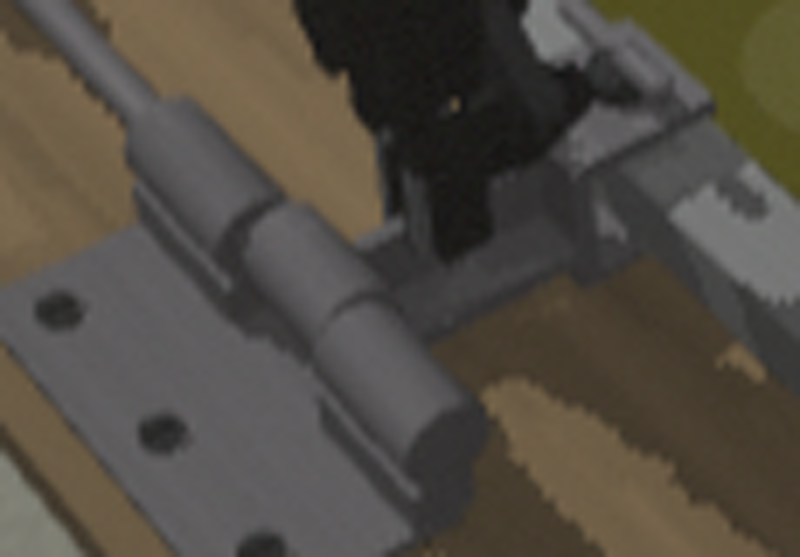

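View pics/t3.png

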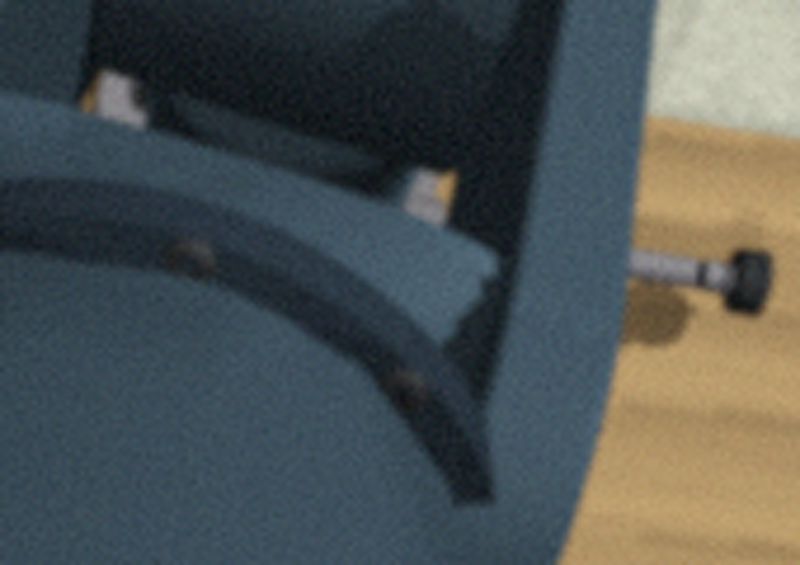

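The scene view puts the middle barrel's upper edge at about (310–385, 205–285), still roughly 3 mm toward −x of the fixed barrels' line. The top view is blocked by the arm. I'll nudge it further.

Emit:
drive_tool([
  {"ax": 0, "ay": 0, "az": 0, "dx": 0.0025, "dy": -0.0005, "dz": 0, "claw": 1},
  {"ax": 0, "ay": 0, "az": 0, "dx": 0.005, "dy": -0.0008, "dz": 0, "claw": 1},
  {"ax": 0, "ay": 0, "az": 0, "dx": 0.005, "dy": -0.0008, "dz": 0, "claw": 1},
  {"ax": 0, "ay": 0, "az": 0, "dx": 0.005, "dy": -0.0008, "dz": 0, "claw": 1},
])

```text
time_s: 4.85
tcp_pos: [0.5581, -0.0297, 0.04]
eef_rot: [0.998, -0.056, -0.002, -0.0]
force: [-7.7, 1.4, 7.4]
width: 0.061
grasp_force: 35.3
```

```bash
python3 - <<'E'
from h import *
a=eyes.get_image("scene")
B=cv2.resize(a["color"][180:260,170:285,::-1],(800,557),interpolation=cv2.INTER_CUBIC)
cv2.imwrite("pics/s4.png",B)
o=monitor.get_obs();print(o["tcp_pos"],o["force"],o["width"])
E
```

```text
[ 0.55814324 -0.02969968  0.04002803] [-6.29671221  1.09366832  7.57853496] 0.057594886891250786
```

View pics/s4.png

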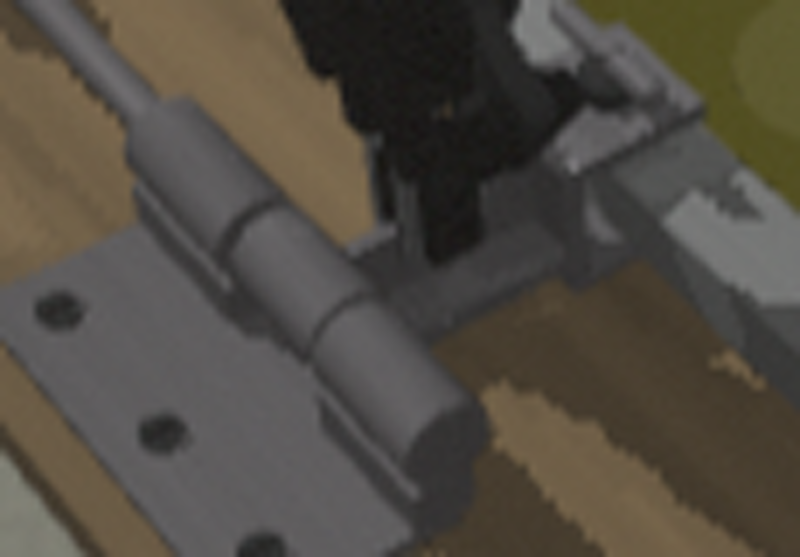

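The barrels now line up: the middle barrel's edges at (285, 205) and (370, 290) lie on the fixed barrels' line. I'll relax, release, rise and move behind the pin head.

Emit:
drive_tool([
  {"ax": 0, "ay": 0, "az": 0, "dx": -0.001, "dy": 0, "dz": 0, "claw": 1},
  {"ax": 0, "ay": 0, "az": 0, "dx": -0.0015, "dy": 0, "dz": 0, "claw": 0.9},
  {"ax": 0, "ay": 0, "az": 0, "dx": -0.0015, "dy": 0, "dz": 0, "claw": 0.8},
  {"ax": 0, "ay": 0, "az": 0, "dx": -0.0015, "dy": 0, "dz": 0, "claw": 0.7},
  {"ax": 0, "ay": 0, "az": 0, "dx": -0.0015, "dy": 0, "dz": 0, "claw": 0.7},
  {"ax": 0, "ay": 0, "az": 0, "dx": -0.0015, "dy": 0, "dz": 0.05, "claw": 0.7},
  {"ax": 0, "ay": 0, "az": 0, "dx": -0.0015, "dy": 0, "dz": 0.1, "claw": 0.7},
  {"ax": 0, "ay": 0, "az": 0, "dx": -0.0015, "dy": 0, "dz": 0.15, "claw": 0.7},
  {"ax": 0, "ay": 0, "az": 0, "dx": -0.0015, "dy": 0, "dz": 0.15, "claw": 1},
])

```text
time_s: 5.65
tcp_pos: [0.5628, -0.0312, 0.1358]
eef_rot: [0.998, -0.056, 0.005, 0.001]
force: [2.0, -0.7, 0.8]
width: 0.171
grasp_force: 0.0
```

Emit:
drive_tool([
  {"ax": 0, "ay": 0, "az": 0, "dx": 0.017, "dy": -0.395, "dz": 0, "claw": 1},
  {"ax": 0, "ay": 0, "az": 0, "dx": 0.017, "dy": -0.395, "dz": 0, "claw": 1},
  {"ax": 0, "ay": 0, "az": 0, "dx": 0.017, "dy": -0.395, "dz": 0, "claw": 1},
  {"ax": 0, "ay": 0, "az": 0, "dx": 0.017, "dy": -0.395, "dz": 0, "claw": 1},
  {"ax": 0, "ay": 0, "az": 0, "dx": 0.017, "dy": -0.395, "dz": 0, "claw": 1},
  {"ax": 0, "ay": 0, "az": 0, "dx": 0.017, "dy": -0.395, "dz": 0, "claw": 1},
  {"ax": 0, "ay": 0, "az": 0, "dx": 0.017, "dy": -0.395, "dz": 0, "claw": 1},
  {"ax": 0, "ay": 0, "az": 0, "dx": 0.017, "dy": -0.395, "dz": 0, "claw": 1},
  {"ax": 0, "ay": 0, "az": 0, "dx": 0.017, "dy": -0.395, "dz": 0, "claw": 1},
  {"ax": 0, "ay": 0, "az": 0, "dx": 0.017, "dy": -0.395, "dz": 0, "claw": 1},
])

```text
time_s: 6.48
tcp_pos: [0.5687, -0.2656, 0.1288]
eef_rot: [0.998, -0.056, -0.0, -0.0]
force: [0.1, -0.5, 0.3]
width: -0.007
grasp_force: 0.0
```

```bash
python3 - <<'E'
from h import *
a=eyes.get_image("scene");b=eyes.get_image("top")
A=cv2.resize(b["color"][125:245,255:425,::-1],(440,310),interpolation=cv2.INTER_CUBIC)
B=cv2.resize(a["color"][120:260,130:285,::-1],(660,596),interpolation=cv2.INTER_CUBIC)
A=cv2.resize(b["color"][125:225,265:365,::-1],(400,400),interpolation=cv2.INTER_CUBIC)
B=cv2.resize(a["color"][130:250,140:260,::-1],(400,400),interpolation=cv2.INTER_CUBIC)
cv2.imwrite("pics/c5.png",np.hstack([A,B]))
o=monitor.get_obs();print(o["tcp_pos"],o["force"],o["width"],o["time_s"])
H=np.array([.5947,-.0337]);y=np.array([.1128,.9936]);d=o["tcp_pos"][:2]-H;print("rel y",d@y,"x",d@[y[1],-y[0]])
E
```

```text
[ 0.56898807 -0.26549614  0.12920074] [-0.46872769  0.97360203  0.11525129] 0.0009809065654612847 6.5833
rel y -0.23321295013212476 x 0.0005992297158324278
```

View pics/c5.png

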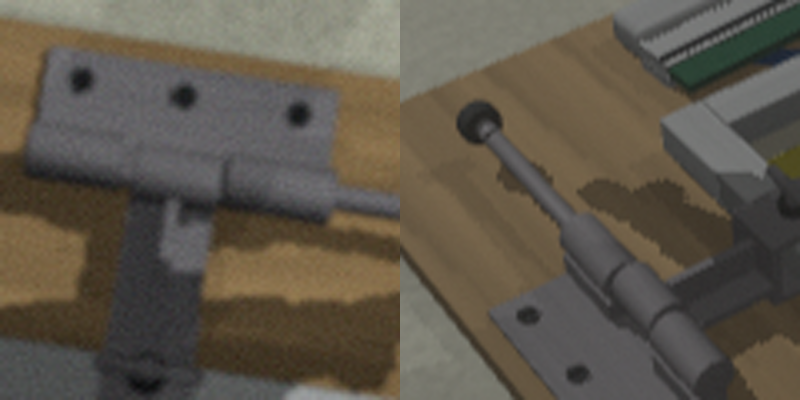

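The barrels look nearly aligned in both views. In the top view the middle one, at about (178, 175), may sit a couple of mm low, so I'll measure it with intensity profiles across the axis.

```bash
python3 - <<'E'
from h import *
H=np.array([.5947,-.0337]);y=np.array([.1128,.9936]);x=np.array([y[1],-y[0]])
offs=np.arange(-.03,.0301,.0005)
for n in("scene","top"):
    ims=[eyes.get_image(n) for _ in range(4)];p=ims[0];g=np.mean([cv2.cvtColor(i["color"],cv2.COLOR_RGB2GRAY).astype(np.float32) for i in ims],0).astype(np.float32)
    P={}
    for k,(a,b) in dict(closed=(.028,.06),mid=(-.014,.014),open=(-.066,-.03)).items():
        Y=np.linspace(a,b,15);uv=np.array([[proj(p,np.r_[H+o*x+s*y,.048]) for s in Y] for o in offs]).astype(np.float32)
        P[k]=cv2.remap(g,uv[...,0],uv[...,1],cv2.INTER_CUBIC).mean(1)
    print(n)
    for k in P: print(k,P[k][::4].round().astype(int))
    ref=[np.corrcoef]; 
    for r in("closed","open"):
      for k in("mid","open"):
        best=max(((np.corrcoef(np.interp(offs[20:-20]+d,offs,P[k]),P[r][20:-20])[0,1],d) for d in np.arange(-.01,.0101,.0005)));print(k,"vs",r,np.round(best,4))
E
```

```text
scene
closed [58 57 57 57 55 55 56 57 56 59 70 78 81 84 87 88 89 89 85 81 75 65 60 81
 70 66 75 87 89 89 88]
mid [63 65 65 65 65 64 63 60 65 71 75 79 83 84 86 86 83 81 77 70 60 51 54 58
 59 62 73 88 89 88 88]
open [66 73 84 93 97 99 98 97 85 70 75 81 83 85 86 85 85 84 82 79 73 63 62 82
 71 68 76 88 89 88 86]
mid vs closed [ 0.7876 -0.002 ]
open vs closed [0.0632 0.0005]
mid vs open [ 0.3692 -0.001 ]
open vs open [1. 0.]
top
closed [ 60  57  55  56  56  55  55  56  51  39  34  43  54  65  77  87  93  96
  98  98  96  92  89  94 100 100  99  99  99  99  96]
mid [ 79  78  78  75  71  65  61  54  46  44  51  62  73  83  91  95  98 100
  99  96  90  92  98 100 101  99  98  98  98  99  97]
open [100  95  90  79  69  64  65  65  58  45  40  50  63  74  83  91  96  99
 100 100  95  90  88  94  97  96  96  97  97  99 100]
mid vs closed [ 0.9936 -0.0025]
open vs closed [ 9.931e-01 -5.000e-04]
mid vs open [ 0.9932 -0.002 ]
open vs open [1. 0.]
```

The middle barrel is still about 2.2 mm toward −x, since relaxing dragged it back. I'll regrip the web and correct it.

Emit:
drive_tool([
  {"ax": 0, "ay": 0, "az": 0, "dx": -0.018, "dy": 0.393, "dz": 0, "claw": 0.7},
  {"ax": 0, "ay": 0, "az": 0, "dx": -0.018, "dy": 0.393, "dz": 0, "claw": 0.7},
  {"ax": 0, "ay": 0, "az": 0, "dx": -0.018, "dy": 0.393, "dz": 0, "claw": 0.7},
  {"ax": 0, "ay": 0, "az": 0, "dx": -0.018, "dy": 0.393, "dz": 0, "claw": 0.7},
  {"ax": 0, "ay": 0, "az": 0, "dx": -0.018, "dy": 0.393, "dz": 0, "claw": 0.7},
  {"ax": 0, "ay": 0, "az": 0, "dx": -0.018, "dy": 0.393, "dz": 0, "claw": 0.7},
  {"ax": 0, "ay": 0, "az": 0, "dx": -0.018, "dy": 0.393, "dz": 0, "claw": 0.7},
  {"ax": 0, "ay": 0, "az": 0, "dx": -0.018, "dy": 0.393, "dz": 0, "claw": 0.7},
  {"ax": 0, "ay": 0, "az": 0, "dx": -0.018, "dy": 0.393, "dz": 0, "claw": 0.7},
  {"ax": 0, "ay": 0, "az": 0, "dx": -0.018, "dy": 0.393, "dz": 0, "claw": 0.7},
])

```text
time_s: 7.82
tcp_pos: [0.5583, -0.0325, 0.1294]
eef_rot: [0.998, -0.057, 0.0, 0.0]
force: [0.3, 0.2, 0.2]
width: 0.297
grasp_force: 0.0
```

Emit:
drive_tool([
  {"ax": 0, "ay": 0, "az": 0, "dx": 0, "dy": 0, "dz": -0.05, "claw": 0.7},
  {"ax": 0, "ay": 0, "az": 0, "dx": 0, "dy": 0, "dz": -0.1, "claw": 0.7},
  {"ax": 0, "ay": 0, "az": 0, "dx": 0, "dy": 0, "dz": -0.125, "claw": 0.7},
  {"ax": 0, "ay": 0, "az": 0, "dx": 0, "dy": 0, "dz": -0.145, "claw": 0.7},
  {"ax": 0, "ay": 0, "az": 0, "dx": 0, "dy": 0, "dz": -0.145, "claw": 0.7},
  {"ax": 0, "ay": 0, "az": 0, "dx": 0, "dy": 0, "dz": -0.145, "claw": 0.8},
  {"ax": 0, "ay": 0, "az": 0, "dx": 0, "dy": 0, "dz": -0.145, "claw": 1},
  {"ax": 0, "ay": 0, "az": 0, "dx": 0, "dy": 0, "dz": -0.145, "claw": 1},
  {"ax": 0, "ay": 0, "az": 0, "dx": 0, "dy": 0, "dz": -0.145, "claw": 1},
])

```text
time_s: 8.57
tcp_pos: [0.559, -0.0313, 0.0435]
eef_rot: [0.998, -0.056, 0.001, 0.0]
force: [0.5, 1.4, -0.8]
width: 0.058
grasp_force: 32.8
```

```bash
cat > prof.py <<'E'
from h import *
H=np.array([.5947,-.0337]);y=np.array([.1128,.9936]);x=np.array([y[1],-y[0]])
offs=np.arange(-.03,.0301,.0005)
def run(n):
    ims=[eyes.get_image(n) for _ in range(3)];p=ims[0];g=np.mean([cv2.cvtColor(i["color"],cv2.COLOR_RGB2GRAY).astype(np.float32) for i in ims],0).astype(np.float32)
    P={}
    for k,(a,b) in dict(closed=(.028,.06),mid=(-.014,.014),open=(-.066,-.03)).items():
        Y=np.linspace(a,b,15);uv=np.array([[proj(p,np.r_[H+o*x+s*y,.048]) for s in Y] for o in offs]).astype(np.float32)
        P[k]=cv2.remap(g,uv[...,0],uv[...,1],cv2.INTER_CUBIC).mean(1)
    w=slice(38,84) if n=="scene" else slice(20,-20) # scene: barrel body only
    for r in("closed","open"):
        best=max((-np.abs(np.interp(offs[w]+d,offs,P["mid"])-P[r][w]).mean(),d) for d in np.arange(-.01,.0101,.0005));print(n,"mid vs",r,np.round(best,4))
E
python3 - <<'E'
from prof import *
run("scene");o=monitor.get_obs();print(o["tcp_pos"],o["force"],o["width"])
E
```

```text
scene mid vs closed [-4.3843e+00 -2.5000e-03]
scene mid vs open [-3.4303e+00 -2.5000e-03]
[ 0.55905842 -0.03136702  0.04344103] [0.97014173 2.67730239 2.18559568] 0.05925817967374552
```

Emit:
drive_tool([
  {"ax": 0, "ay": 0, "az": 0, "dx": 0.0025, "dy": 0, "dz": 0, "claw": 1},
  {"ax": 0, "ay": 0, "az": 0, "dx": 0.005, "dy": -0.0005, "dz": 0, "claw": 1},
  {"ax": 0, "ay": 0, "az": 0, "dx": 0.006, "dy": -0.0005, "dz": 0, "claw": 1},
  {"ax": 0, "ay": 0, "az": 0, "dx": 0.006, "dy": -0.0005, "dz": 0, "claw": 1},
  {"ax": 0, "ay": 0, "az": 0, "dx": 0.006, "dy": -0.0005, "dz": 0, "claw": 1},
])

```text
time_s: 9.13
tcp_pos: [0.5601, -0.0315, 0.0424]
eef_rot: [0.998, -0.056, -0.002, -0.0]
force: [-7.1, 1.4, 7.8]
width: 0.062
grasp_force: 33.8
```

```bash
python3 - <<'E'
from prof import *
run("scene");o=monitor.get_obs();print(o["tcp_pos"],o["force"],o["width"])
E
```

```text
scene mid vs closed [-2.9808e+00 -1.0000e-03]
scene mid vs open [-1.3704e+00 -5.0000e-04]
[ 0.56004946 -0.03143714  0.04236692] [-6.737713    1.82124468  6.97679096] 0.057976312017857724
```

Emit:
drive_tool([
  {"ax": 0, "ay": 0, "az": 0, "dx": 0.0015, "dy": 0, "dz": 0, "claw": 1},
  {"ax": 0, "ay": 0, "az": 0, "dx": 0.0025, "dy": 0, "dz": 0, "claw": 1},
  {"ax": 0, "ay": 0, "az": 0, "dx": 0.0025, "dy": 0, "dz": 0, "claw": 1},
  {"ax": 0, "ay": 0, "az": 0, "dx": 0.0025, "dy": 0, "dz": 0, "claw": 0.7},
  {"ax": 0, "ay": 0, "az": 0, "dx": 0.0025, "dy": 0, "dz": 0, "claw": 0.7},
  {"ax": 0, "ay": 0, "az": 0, "dx": 0.0025, "dy": 0, "dz": 0, "claw": 0.7},
])

```text
time_s: 9.78
tcp_pos: [0.5635, -0.0319, 0.0424]
eef_rot: [0.998, -0.056, 0.0, 0.0]
force: [0.1, -0.2, -0.8]
width: 0.299
grasp_force: 0.0
```

```bash
python3 - <<'E'
from prof import *
run("scene");o=monitor.get_obs();print(o["tcp_pos"],o["force"],o["width"])
E
```

```text
scene mid vs closed [-4.462e+00 -1.000e-03]
scene mid vs open [-4.3658e+00 -5.0000e-04]
[ 0.56334998 -0.0317685   0.04229463] [ 0.2653519  -0.99973411 -0.19052214] 0.3002426678832627
```

Emit:
drive_tool([
  {"ax": 0, "ay": 0, "az": 0, "dx": 0, "dy": 0, "dz": 0.05, "claw": 0.7},
  {"ax": 0, "ay": 0, "az": 0, "dx": 0, "dy": 0, "dz": 0.1, "claw": 0.7},
  {"ax": 0, "ay": 0, "az": 0, "dx": 0, "dy": 0, "dz": 0.145, "claw": 1},
  {"ax": 0, "ay": 0, "az": 0, "dx": 0.008, "dy": -0.391, "dz": 0.145, "claw": 1},
  {"ax": 0, "ay": 0, "az": 0, "dx": 0.008, "dy": -0.391, "dz": 0.145, "claw": 1},
  {"ax": 0, "ay": 0, "az": 0, "dx": 0.008, "dy": -0.391, "dz": 0.145, "claw": 1},
  {"ax": 0, "ay": 0, "az": 0, "dx": 0.008, "dy": -0.391, "dz": 0.145, "claw": 1},
  {"ax": 0, "ay": 0, "az": 0, "dx": 0.008, "dy": -0.391, "dz": 0.145, "claw": 1},
  {"ax": 0, "ay": 0, "az": 0, "dx": 0.008, "dy": -0.391, "dz": 0.145, "claw": 1},
  {"ax": 0, "ay": 0, "az": 0, "dx": 0.008, "dy": -0.391, "dz": 0.145, "claw": 1},
  {"ax": 0, "ay": 0, "az": 0, "dx": 0.008, "dy": -0.391, "dz": 0.145, "claw": 1},
  {"ax": 0, "ay": 0, "az": 0, "dx": 0.008, "dy": -0.391, "dz": 0.145, "claw": 1},
])

```text
time_s: 10.93
tcp_pos: [0.5677, -0.2656, 0.1289]
eef_rot: [0.998, -0.057, -0.0, -0.0]
force: [0.4, 0.1, 0.3]
width: -0.0
grasp_force: 0.0
```

```bash
python3 - <<'E'
from prof import *
run("scene");run("top");o=monitor.get_obs();d=o["tcp_pos"][:2]-H;print(o["tcp_pos"],d@y,d@x,o["force"],o["width"])
E
```

```text
scene mid vs closed [-4.1179e+00 -1.0000e-03]
scene mid vs open [-4.8913e+00 -5.0000e-04]
top mid vs closed [-3.5408e+00 -1.0000e-03]
top mid vs open [-2.0396  0.    ]
[ 0.56818403 -0.26507578  0.12938629] -0.23288597295340344 -0.0002470813715625395 [-0.09548384 -0.36179281  0.25368353] 0.0013165919884192633
```

The barrel is aligned to within about 0.5 mm in both views. I'll lower behind the head and start the push.

Emit:
drive_tool([
  {"ax": 0, "ay": 0, "az": 0, "dx": 0, "dy": 0, "dz": -0.06, "claw": 1},
  {"ax": 0, "ay": 0, "az": 0, "dx": 0, "dy": 0, "dz": -0.12, "claw": 1},
  {"ax": 0, "ay": 0, "az": 0, "dx": 0, "dy": 0, "dz": -0.154, "claw": 1},
  {"ax": 0, "ay": 0, "az": 0, "dx": 0, "dy": 0, "dz": -0.154, "claw": 1},
  {"ax": 0, "ay": 0, "az": 0, "dx": 0.001, "dy": 0.01, "dz": -0.154, "claw": 1},
  {"ax": 0, "ay": 0, "az": 0, "dx": 0.002, "dy": 0.018, "dz": -0.154, "claw": 1},
  {"ax": 0, "ay": 0, "az": 0, "dx": 0.003, "dy": 0.024, "dz": -0.154, "claw": 1},
  {"ax": 0, "ay": 0, "az": 0, "dx": 0.0034, "dy": 0.03, "dz": -0.154, "claw": 1},
  {"ax": 0, "ay": 0, "az": 0, "dx": 0.004, "dy": 0.036, "dz": -0.154, "claw": 1},
  {"ax": 0, "ay": 0, "az": 0, "dx": 0.0046, "dy": 0.042, "dz": -0.154, "claw": 1},
  {"ax": 0, "ay": 0, "az": 0, "dx": 0.005, "dy": 0.046, "dz": -0.154, "claw": 1},
  {"ax": 0, "ay": 0, "az": 0, "dx": 0.0055, "dy": 0.05, "dz": -0.154, "claw": 1},
])

```text
time_s: 12.23
tcp_pos: [0.5719, -0.2367, 0.0378]
eef_rot: [0.998, -0.056, 0.001, 0.001]
force: [0.7, -3.4, 2.1]
width: -0.003
grasp_force: 1.3
```

Emit:
drive_tool([
  {"ax": 0, "ay": 0, "az": 0, "dx": 0.0005, "dy": 0.005, "dz": 0, "claw": 1},
  {"ax": 0, "ay": 0, "az": 0, "dx": 0.001, "dy": 0.01, "dz": 0, "claw": 1},
  {"ax": 0, "ay": 0, "az": 0, "dx": 0.0017, "dy": 0.015, "dz": 0, "claw": 1},
  {"ax": 0, "ay": 0, "az": 0, "dx": 0.002, "dy": 0.018, "dz": 0, "claw": 1},
  {"ax": 0, "ay": 0, "az": 0, "dx": 0.0023, "dy": 0.02, "dz": 0, "claw": 1},
  {"ax": 0, "ay": 0, "az": 0, "dx": 0.0025, "dy": 0.022, "dz": 0, "claw": 1},
  {"ax": 0, "ay": 0, "az": 0, "dx": 0.0027, "dy": 0.024, "dz": 0, "claw": 1},
  {"ax": 0, "ay": 0, "az": 0, "dx": 0.003, "dy": 0.026, "dz": 0, "claw": 1},
  {"ax": 0, "ay": 0, "az": 0, "dx": 0.0032, "dy": 0.028, "dz": 0, "claw": 1},
  {"ax": 0, "ay": 0, "az": 0, "dx": 0.0034, "dy": 0.03, "dz": 0, "claw": 1},
])

```text
time_s: 13.07
tcp_pos: [0.5733, -0.2182, 0.0368]
eef_rot: [0.998, -0.056, 0.0, -0.0]
force: [1.5, -1.7, -0.0]
width: 0.0
grasp_force: 1.3
```

Emit:
drive_tool([
  {"ax": 0, "ay": 0, "az": 0, "dx": 0.0005, "dy": 0.005, "dz": 0, "claw": 1},
  {"ax": 0, "ay": 0, "az": 0, "dx": 0.001, "dy": 0.01, "dz": 0, "claw": 1},
  {"ax": 0, "ay": 0, "az": 0, "dx": 0.0017, "dy": 0.015, "dz": 0, "claw": 1},
  {"ax": 0, "ay": 0, "az": 0, "dx": 0.0023, "dy": 0.02, "dz": 0, "claw": 1},
  {"ax": 0, "ay": 0, "az": 0, "dx": 0.0028, "dy": 0.025, "dz": 0, "claw": 1},
  {"ax": 0, "ay": 0, "az": 0, "dx": 0.0034, "dy": 0.03, "dz": 0, "claw": 1},
  {"ax": 0, "ay": 0, "az": 0, "dx": 0.004, "dy": 0.035, "dz": 0, "claw": 1},
  {"ax": 0, "ay": 0, "az": 0, "dx": 0.0045, "dy": 0.04, "dz": 0, "claw": 1},
  {"ax": 0, "ay": 0, "az": 0, "dx": 0.005, "dy": 0.045, "dz": 0, "claw": 1},
  {"ax": 0, "ay": 0, "az": 0, "dx": 0.0057, "dy": 0.05, "dz": 0, "claw": 1},
])

```text
time_s: 13.9
tcp_pos: [0.5767, -0.1879, 0.0368]
eef_rot: [0.998, -0.056, -0.0, -0.0]
force: [1.6, -3.1, -0.0]
width: -0.002
grasp_force: 1.3
```

Emit:
drive_tool([
  {"ax": 0, "ay": 0, "az": 0, "dx": 0.0004, "dy": 0.004, "dz": 0, "claw": 1},
  {"ax": 0, "ay": 0, "az": 0, "dx": 0.0008, "dy": 0.007, "dz": 0, "claw": 1},
  {"ax": 0, "ay": 0, "az": 0, "dx": 0.001, "dy": 0.01, "dz": 0, "claw": 1},
  {"ax": 0, "ay": 0, "az": 0, "dx": 0.0015, "dy": 0.013, "dz": 0, "claw": 1},
  {"ax": 0, "ay": 0, "az": 0, "dx": 0.0018, "dy": 0.016, "dz": 0, "claw": 1},
  {"ax": 0, "ay": 0, "az": 0, "dx": 0.0022, "dy": 0.019, "dz": 0, "claw": 1},
  {"ax": 0, "ay": 0, "az": 0, "dx": 0.0025, "dy": 0.022, "dz": 0, "claw": 1},
  {"ax": 0, "ay": 0, "az": 0, "dx": 0.003, "dy": 0.026, "dz": 0, "claw": 1},
  {"ax": 0, "ay": 0, "az": 0, "dx": 0.0034, "dy": 0.03, "dz": 0, "claw": 1},
  {"ax": 0, "ay": 0, "az": 0, "dx": 0.0039, "dy": 0.034, "dz": 0, "claw": 1},
  {"ax": 0, "ay": 0, "az": 0, "dx": 0.0043, "dy": 0.038, "dz": 0, "claw": 1},
])

```text
time_s: 14.82
tcp_pos: [0.5793, -0.1651, 0.0369]
eef_rot: [0.998, -0.056, -0.0, -0.0]
force: [0.9, -1.5, 0.3]
width: -0.001
grasp_force: 1.3
```

Emit:
drive_tool([
  {"ax": 0, "ay": 0, "az": 0, "dx": 0.0003, "dy": 0.003, "dz": 0, "claw": 1},
  {"ax": 0, "ay": 0, "az": 0, "dx": 0.0007, "dy": 0.006, "dz": 0, "claw": 1},
  {"ax": 0, "ay": 0, "az": 0, "dx": 0.001, "dy": 0.009, "dz": 0, "claw": 1},
  {"ax": 0, "ay": 0, "az": 0, "dx": 0.0014, "dy": 0.012, "dz": 0, "claw": 1},
  {"ax": 0, "ay": 0, "az": 0, "dx": 0.0017, "dy": 0.015, "dz": 0, "claw": 1},
  {"ax": 0, "ay": 0, "az": 0, "dx": 0.002, "dy": 0.018, "dz": 0, "claw": 1},
  {"ax": 0, "ay": 0, "az": 0, "dx": 0.0024, "dy": 0.021, "dz": 0, "claw": 1},
  {"ax": 0, "ay": 0, "az": 0, "dx": 0.0026, "dy": 0.023, "dz": 0, "claw": 1},
  {"ax": 0, "ay": 0, "az": 0, "dx": 0.0028, "dy": 0.025, "dz": 0, "claw": 1},
])

```text
time_s: 15.57
tcp_pos: [0.581, -0.1503, 0.0369]
eef_rot: [0.998, -0.056, 0.0, -0.0]
force: [2.0, -2.6, -0.1]
width: 0.004
grasp_force: 1.3
```

Emit:
drive_tool([
  {"ax": 0, "ay": 0, "az": 0, "dx": 0.0002, "dy": 0.0015, "dz": 0, "claw": 1},
  {"ax": 0, "ay": 0, "az": 0, "dx": 0.0003, "dy": 0.003, "dz": 0, "claw": 1},
  {"ax": 0, "ay": 0, "az": 0, "dx": 0.0004, "dy": 0.004, "dz": 0, "claw": 1},
])

```text
time_s: 15.82
tcp_pos: [0.5813, -0.148, 0.0369]
eef_rot: [0.998, -0.056, 0.0, 0.0]
force: [2.1, -2.6, -0.5]
width: -0.0
grasp_force: 1.3
```

Still only the 3 N of drag. I'll keep going in small steps until the force rises.

Emit:
drive_tool([
  {"ax": 0, "ay": 0, "az": 0, "dx": 0.0002, "dy": 0.0015, "dz": 0, "claw": 1},
  {"ax": 0, "ay": 0, "az": 0, "dx": 0.0003, "dy": 0.003, "dz": 0, "claw": 1},
  {"ax": 0, "ay": 0, "az": 0, "dx": 0.0004, "dy": 0.004, "dz": 0, "claw": 1},
])

```text
time_s: 16.07
tcp_pos: [0.5815, -0.1455, 0.0369]
eef_rot: [0.998, -0.056, -0.0, -0.0]
force: [2.1, -4.0, -0.1]
width: -0.002
grasp_force: 1.3
```

Emit:
drive_tool([
  {"ax": 0, "ay": 0, "az": 0, "dx": 0.0001, "dy": 0.001, "dz": 0, "claw": 1},
  {"ax": 0, "ay": 0, "az": 0, "dx": 0.0002, "dy": 0.002, "dz": 0, "claw": 1},
  {"ax": 0, "ay": 0, "az": 0, "dx": 0.0002, "dy": 0.002, "dz": 0, "claw": 1},
])

```text
time_s: 16.32
tcp_pos: [0.5815, -0.1443, 0.0369]
eef_rot: [0.998, -0.056, -0.0, -0.0]
force: [1.1, -1.7, -0.8]
width: 0.001
grasp_force: 1.0
```

```bash
python3 - <<'E'
from prof import *
run("scene");a=eyes.get_image("scene");save(a,"s6.png",(150,150,270,250),5.9)
o=monitor.get_obs();print(o["tcp_pos"],o["force"]); print((proj(a,np.r_[H-.073*y,.061])-150)*5.9)
E
```

```text
scene mid vs closed [-5.794e+00  5.000e-04]
scene mid vs open [-5.1972e+00 -5.0000e-04]
[ 0.58144879 -0.14430086  0.03686234] [ 0.60403526 -1.95829927  0.79907324]
[249.2286287  255.68160852]
```

View pics/s6.png

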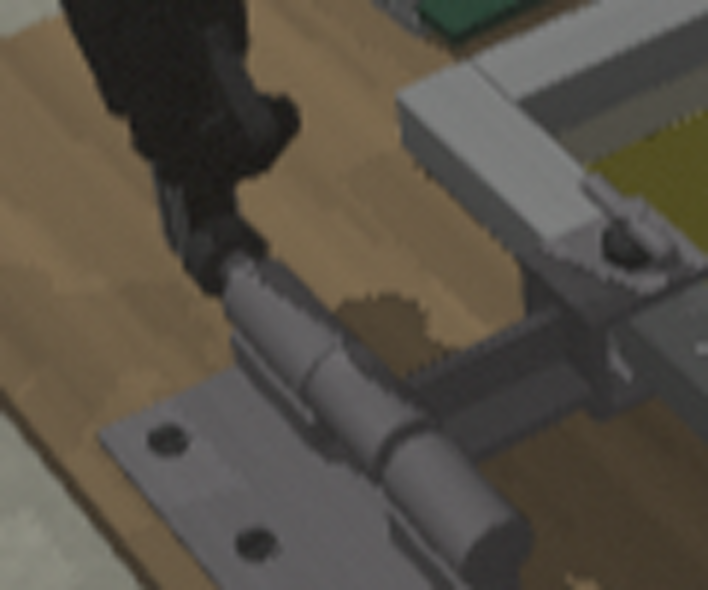

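The pin is almost fully in: the head at (235, 255) is right by the mouth. Small final steps until I feel it bottom.

Emit:
drive_tool([
  {"ax": 0, "ay": 0, "az": 0, "dx": 0.0002, "dy": 0.0015, "dz": 0, "claw": 1},
  {"ax": 0, "ay": 0, "az": 0, "dx": 0.0003, "dy": 0.003, "dz": 0, "claw": 1},
  {"ax": 0, "ay": 0, "az": 0, "dx": 0.0003, "dy": 0.003, "dz": 0, "claw": 1},
])

```text
time_s: 16.77
tcp_pos: [0.5816, -0.1434, 0.0369]
eef_rot: [0.998, -0.056, -0.0, 0.001]
force: [0.6, -5.6, -0.6]
width: -0.003
grasp_force: 2.8
```

Emit:
drive_tool([
  {"ax": 0, "ay": 0, "az": 0, "dx": 0.0002, "dy": 0.0015, "dz": 0, "claw": 1},
  {"ax": 0, "ay": 0, "az": 0, "dx": 0.0002, "dy": 0.002, "dz": 0, "claw": 1},
  {"ax": 0, "ay": 0, "az": 0, "dx": 0.0002, "dy": 0.002, "dz": 0, "claw": 1},
])

```text
time_s: 17.02
tcp_pos: [0.5816, -0.1433, 0.0369]
eef_rot: [0.998, -0.056, -0.0, 0.001]
force: [-0.7, -10.4, -0.6]
width: -0.002
grasp_force: 4.8
```

Emit:
drive_tool([
  {"ax": 0, "ay": 0, "az": 0, "dx": 0.0001, "dy": 0.001, "dz": 0, "claw": 1},
  {"ax": 0, "ay": 0, "az": 0, "dx": 0.0002, "dy": 0.002, "dz": 0, "claw": 1},
  {"ax": 0, "ay": 0, "az": 0, "dx": 0.0002, "dy": 0.002, "dz": 0, "claw": 1},
])

```text
time_s: 17.27
tcp_pos: [0.5816, -0.1432, 0.037]
eef_rot: [0.998, -0.056, -0.0, 0.002]
force: [-1.9, -14.4, -2.1]
width: 0.004
grasp_force: 6.9
```

Emit:
drive_tool([
  {"ax": 0, "ay": 0, "az": 0, "dx": -0.002, "dy": -0.02, "dz": 0, "claw": 1},
  {"ax": 0, "ay": 0, "az": 0, "dx": -0.006, "dy": -0.06, "dz": 0, "claw": 1},
  {"ax": 0, "ay": 0, "az": 0, "dx": -0.011, "dy": -0.1, "dz": 0, "claw": 1},
  {"ax": 0, "ay": 0, "az": 0, "dx": -0.011, "dy": -0.1, "dz": 0.07, "claw": 1},
  {"ax": 0, "ay": 0, "az": 0, "dx": -0.011, "dy": -0.1, "dz": 0.14, "claw": 1},
  {"ax": 0, "ay": 0, "az": 0, "dx": -0.011, "dy": -0.2, "dz": 0.2, "claw": 1},
  {"ax": 0, "ay": 0, "az": 0, "dx": -0.011, "dy": -0.2, "dz": 0.2, "claw": 1},
  {"ax": 0, "ay": 0, "az": 0, "dx": -0.011, "dy": -0.2, "dz": 0.2, "claw": 1},
])

```text
time_s: 17.93
tcp_pos: [0.5772, -0.2656, 0.1618]
eef_rot: [0.998, -0.058, 0.003, 0.003]
force: [-0.7, -1.2, -0.1]
width: 0.001
grasp_force: 0.0
```

```bash
python3 - <<'E'
from prof import *
run("scene");run("top");b=eyes.get_image("top")
A=cv2.resize(b["color"][125:245,255:425,::-1],(800,565),interpolation=cv2.INTER_CUBIC);cv2.imwrite("pics/t7.png",A)
for n,d in(("mouth",-.073),("mid-",-.02),("mid+",.02),("gapend",.023)):
    z=proj(b,np.r_[H+d*y,.048]);print(n,(z-[255,125])*4.706)
o=monitor.get_obs();print(o["tcp_pos"],o["force"],o["time_s"])
E
```

```text
scene mid vs closed [-4.0986e+00 -1.0000e-03]
scene mid vs open [-5.3207e+00 -5.0000e-04]
top mid vs closed [-3.4866e+00 -1.0000e-03]
top mid vs open [-2.6668  0.    ]
mouth [440.20963945 233.14725728]
mid- [304.46741149 211.63988032]
mid+ [202.47838693 195.48045499]
gapend [194.845017   194.27100258]
[ 0.57473035 -0.25858092  0.15535653] [ 0.73038036 -0.32420366  0.20393267] 18.2833
```

View pics/t7.png

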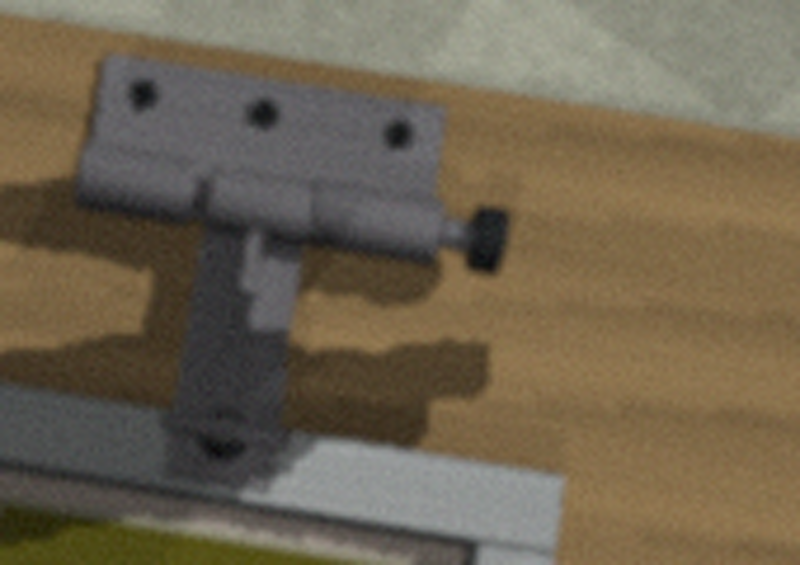

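The head's outer face is at (508, 240), about 25 mm from the mouth at (440, 233), with the groove at the mouth. The barrel fills the gap and the screen is square and flat. Handing in.

```bash
python3 -c "
from station import arm;print(arm.finish_job())"
```

```text
the job is handed in; nothing more can be done
None
```

The screen is back on its hinge and the job is handed in (the hand-in returned no verdict). The pin bottomed at about 14 N with its groove at the mouth, the screen lies flat and square, and I did not touch the mesh, ink jar, tape roll or squeegee.

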